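# Prop the carving stand: pack under the jack foot and crank it down until it bears

### The arm

A 6-joint arm with a two-finger parallel gripper is mounted at the origin on the work surface. World frame = base frame: x ahead of the robot, y to its left, z up, the work surface at z = 0. Lengths are in mm, angles in rad, forces in N, time in s.
With the tool pointing down it reaches from about 300 to 775 mm from the base axis. Payload 14.6 kg.
Tool frame: the origin (TCP) lies midway between the tips of the shut fingers; the grasp point (between the pads) lies 19 mm behind it; z points along the fingers, y is the direction in which the jaws open and shut (so a half turn about z gives the same grasp; the last joint's range is limited). The gripper opens to 94 mm and grips with 3 to 60 N. Pads are 16 mm wide; open, the fingers measure 119 mm over their backs; the gripper's body (75 mm by 177 mm) begins 78 mm behind the grasp point.
Start: joints at [-1.24, 0.3, 1.521, -0, 1.321, -0.067], TCP at [213.057, -507.046, 205.446] pointing down, gripper open.
Joint ranges: [-3.03, 3.03], [-0.79, 2.21], [0.23, 2.52], [-1.04, 4.18], [0, 3.07], [-2.55, 2.55]. Speed limits (rad/s): [2.22, 2.22, 2.57, 3.14, 3.14, 3.14].

### API

Orientations are given as [roll, pitch, yaw] about the fixed x, y, z axes, in that order (R = Rz(yaw) Ry(pitch) Rx(roll)).
In Python, from cell import manip, camera gives the robot as it stands. The module is installed in compiled form; this text tells all that it offers.
- The arm moves only by the tool jog_arm, never from a script. Its argument "commands" is a list of rows, each a list of 7 numbers: the shift along the world's x, y, z in units of 1 m (1.0 is 1 m), then the turn, a rotation vector about the world's x, y, z in units of 120 degrees (1.0 is 120 degrees), then the opening, from 0 (shut) to 1 (fully open). In form: [[x, y, z, ax, ay, az, grip], ...]. A call has exactly 10 rows; each row is the pose to reach, as a shift and turn from the pose commanded when the call began; what a row does not reach only later rows make up. A row lasts 1/8 s, in which the tool goes at most 62.5 mm and 10.7 degrees, less where a joint would pass 70% of its speed; a pose out of reach is approached as far as the arm can. A call with a number of a shift or a turn outside -1 to 1 is refused whole. A call with a gripper value outside its range is refused whole. The fingers move at their own pace and stop on an object; "grip_force" is the grip in N (left out, the last holds). Time passes only in rows, so rows that repeat a pose let the fingers close, or fill a call up. It gives the time, the measured TCP pose, the force and the opening at its end, in the units of the state.
- manip.read_state(): the state, without advancing time (a new reading comes with each control period).
- camera(name): name is "scene" or "side" or "wrist"; returns a dict with "pixels" (400x640x3 uint8, blue, green, red), "vertical_fov" (degrees; the focal length in pixels is half the picture's height over the tangent of half this angle, whatever the lens; pixels are square), "cx", "cy" (the principal point, pixels), "rvec" (rotation vector, rad) and "tvec" (3), from world to camera coordinates, as OpenCV has them. Camera axes: x right, y down, z forward; pixel columns grow to the right and rows downward; lengths in mm; the calibration is good to about 2 mm. A picture is of the moment at which its call begins. There is no depth.
- manip.sign_off(): hands the job in, once; it reports no verdict.
The state is a dict: "clock": time; "joints": joint angles; "qd": joint speeds; "effort": joint torques, N m; "eef_pos": TCP position; "eef_rot": TCP orientation; "wrist_force": force on the tool from outside, world axes, zero at the start; "moment": the same for the moment, N m; "finger_gap": finger opening in mm.
Only numpy, scipy, OpenCV 4.12 (cv2) and the standard library are available. Lean on these libraries where they do the work, as an engineer would, in place of code of your own. Each camera call takes 0.05 s, during which the arm holds its last target.

### The job

Steady the carving stand before work: put the packing board flat on the table with the middle of its cork seat under the foot of the blue corner jack, and let go of the board. Then turn the yellow-knobbed crank clockwise until the foot has met the cork and presses on it firmly, about 60 N, felt as the crank growing clearly heavier than when it ran free (5 to 6 N more push at the knob); do not crank it harder than that. Leave the crank standing there, let go, and leave the carver's other things where they are.

Things in the scene. Friction and masses are not known exactly. Their poses are not given: they have to be found in the camera images.
- block_grip (a point): Place to hold the packing board, a loose light-wood board 220 x 50 x 26 mm, 0.18 kg, lying flat on the table. The point is at mid-width, half-way up (13 mm), 65 mm from the board's middle towards its bare end. Its x axis runs along the board towards the cork seat, y across the width, z up.
- block_seat (a point): Middle of the cork seat, a 50 x 50 mm cork square (edged by a dark stripe) on the board's top face at its other end; the point is on the top face, 26 mm above the table, 150 mm from block_grip along the board, 25 mm from the board's end.
- block: The same packing board; origin in the middle of its underside, x along the board towards the cork seat, z up.
- stand: Fixed carving stand: carved panel 300 x 300 mm (top 155 mm high, centred 40 mm to +x and 300 mm to -y of the origin, on four legs) with a blue jack on a steel outrigger that runs from the jack to -y (underside at 100 mm). Origin on the table under the jack axis, z up. Jack: tube 42 mm across from 90 mm up, gear case 62 mm square up to 194 mm, round black rubber foot 30 mm across below.
- jack_axis (a point): Point on the table under the middle of the jack foot, on the crank's axis. How far the inner leg is drawn out differs each time and is not measured: the foot's underside starts 38 to 68 mm above the table. The foot goes straight down 4.6 mm per rad of crank and does not turn; its rubber mount gives about 0.6 mm per 10 N. Over 115 N overloads it.
- knob_mid (a point): Middle of the crank's yellow knob, which stands upright on the crank arm's end and spins freely on its pin: 26 mm across, 46 mm high, from 216 to 262 mm above the table; the point is at 239 mm and circles the jack axis at 50 mm radius. The flat arm below it tops out at 212 mm and reaches 63 mm from the axis.
- crank (a joint): Turn of the crank (rad), growing clockwise seen from above, which lowers the foot; starts between -1.2 and 1.2, stop at 14. Running free it takes about 0.45 N m (9 N at the knob) while moving; each newton on the foot adds 0.0046 N m (0.092 N at the knob), so 60 N adds 5.5 N. The gear is self-locking: it stays where it is left.
- gouge_a: Carving gouge with wooden handle, 185 mm long, lying on the table; not to be moved.
- gouge_b: Carving gouge with pale handle, 195 mm long, lying on the table; not to be moved.
- gouge_c: Carving gouge, 185 mm long, lying on the carved panel; not to be moved.
- mallet: Round wooden mallet, 220 mm long, lying on the table; not to be moved.
- tulip: Carved wooden tulip on a square foot, 158 mm high; not to be moved or tipped.
- stone: Grey sharpening stone, 150 x 50 x 25 mm; not to be moved.
- wax_tin: Brass-coloured tin, 70 mm across, 40 mm high; not to be moved.
Mind the look-alikes: they are no part of the job. What is meant by the block is not green, and is the larger of those in its own colour.

How it is judged:
By the outcome, as a careful person would: the job done as asked, in the order asked, and still so for the second after the job is handed in, with the robot touching nothing.
It also fails if it takes over 70 s, if anything falls off the work surface, if the arm or the gripper's body presses on something with over 40 N, if the wrist force passes 120 N, or if a joint passes its speed limit or range.

## Working session

There is one attempt and no reset: what is moved stays moved. The work goes in short steps, Python scripts to look and compute and a tool call to move; the robot and the scene stay as the last step left them, time stands still between calls to the robot, and variables do not carry over. Pictures are saved under pics/ and viewed, and the job is handed in when it is done.

Besides the shell and the picture viewer there is one more tool, called after "Emit:" in YAML: its name, and indented under it one key for each argument. jog_arm: Moves the arm, as the interface text tells. Its arguments: {"type":"object","properties":{"commands":{"type":"array","items":{"type":"array","items":{"type":"number"}}},"grip_force":{"type":"number"}},"required":["commands"]}

```bash
mkdir -p pics; cat > h.py <<'E'
import numpy as np, cv2
from cell import manip, camera
def snap(n,f):
    c=camera(n); im=np.ascontiguousarray(c['pixels']); cv2.imwrite('pics/'+f+'.png',im); np.savez('pics/'+f+'.npz',im=im,fov=c['vertical_fov'],cx=c['cx'],cy=c['cy'],rvec=c['rvec'],tvec=c['tvec'])
    return load(f)
def load(f):
    d=np.load('pics/'+f+'.npz'); c={k:d[k] for k in d}
    c['R']=cv2.Rodrigues(c['rvec'].astype(float))[0]; c['t']=c['tvec'].astype(float).reshape(3)
    c['f']=c['im'].shape[0]/2/np.tan(np.radians(float(c['fov']))/2); c['C']=-c['R'].T@c['t']; return c
def ray(c,p):
    d=c['R'].T@np.array([(p[0]-c['cx'])/c['f'],(p[1]-c['cy'])/c['f'],1.]); return c['C'],d/np.linalg.norm(d)
def onz(c,p,z):
    C,d=ray(c,p); return C+d*(z-C[2])/d[2]
def tri(obs):
    A=np.zeros((3,3));b=np.zeros(3);rs=[ray(c,p) for c,p in obs]
    for C,d in rs:
        P=np.eye(3)-np.outer(d,d);A+=P;b+=P@C
    X=np.linalg.solve(A,b); return X,[float(np.linalg.norm((np.eye(3)-np.outer(d,d))@(X-C))) for C,d in rs]
def proj(c,X):
    q=c['R']@np.array(X,float)+c['t']; return q[:2]/q[2]*c['f']+np.array([c['cx'],c['cy']]).ravel()
E
python3 - <<'E'
from h import *
for n in ['scene','side','wrist']:
    c=snap(n,n+'0'); print(n,c['fov'],c['cx'],c['cy'],c['C'].round(0),c['R'][2].round(2))
print(manip.read_state())
E
```

```text
scene 42.71293280366905 318.34530448545956 193.7393598629094 [1473. -652. 1267.] [-0.59  0.43 -0.68]
side 47.80478764485976 314.9095382500749 192.147044447013 [ 330. 1247.  958.] [ 0.14 -0.83 -0.55]
wrist 65.61026894646834 314.30871775232936 202.3144911055585 [ 279. -481.  385.] [-0.23 -0.09 -0.97]
{'clock': 0.15, 'joints': array([-1.23958652e+00,  3.00355030e-01,  1.52139283e+00, -1.51236841e-06,
        1.32072812e+00, -6.65926285e-02]), 'qd': array([-4.03537695e-04, -1.47598367e-03, -2.77067708e-03, -3.75451075e-05,
        1.13900521e-04,  4.33191071e-04]), 'effort': array([ 2.38509128e-03, -5.31950927e+01, -3.52819741e+01,  7.09552900e-02,
        2.36428622e-02, -7.86669921e-05]), 'eef_pos': array([ 213.00514661, -506.87288299,  205.0296475 ]), 'eef_rot': array([-3.14071119e+00, -5.73177558e-05,  3.97802783e-01]), 'wrist_force': array([-0.20046736,  0.54796744,  0.40777361]), 'moment': array([ 0.01764983,  0.02265452, -0.0362881 ]), 'finger_gap': 93.83594544786415}
```

View pics/scene0.png

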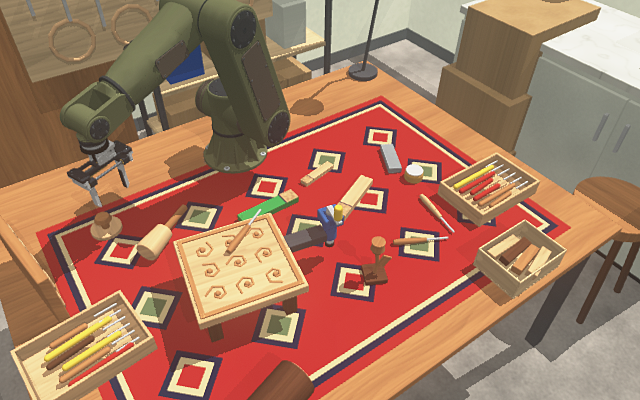

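View pics/side0.png

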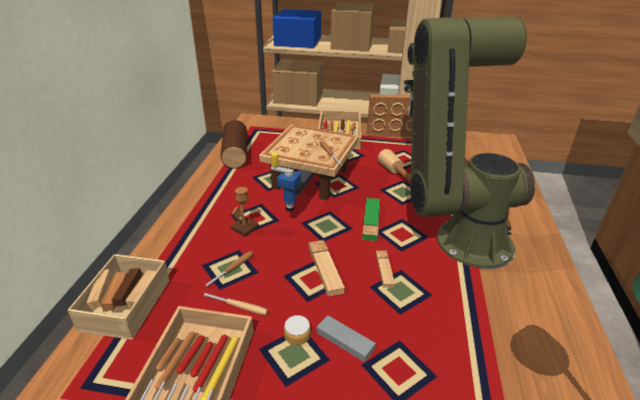

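View pics/wrist0.png

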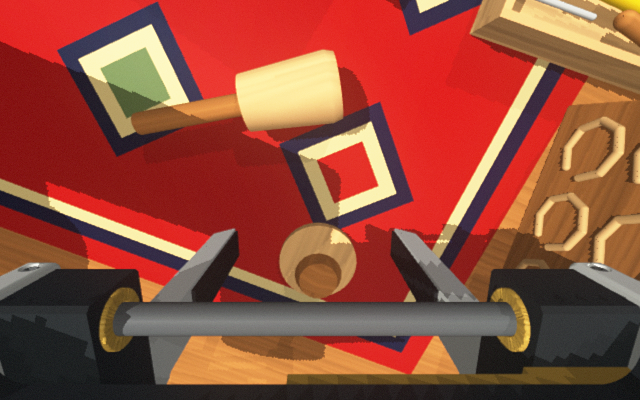

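Board candidates:
- large light-wood board: scene (355,195), side (326,268)
- small light-wood board: scene (318,173), side (385,268)
- green board: scene (268,206), side (371,218)

By the description I choose the large light-wood one, and I'll check it in close crops.

```bash
python3 - <<'E'
from h import *
a=load('scene0')['im'][150:270,270:410]; b=load('side0')['im'][140:310,225:425]
cv2.imwrite('pics/ca.png',cv2.resize(a,None,fx=5,fy=5,interpolation=2)); cv2.imwrite('pics/cb.png',cv2.resize(b,None,fx=3.5,fy=3.5,interpolation=2))
E
```

```text
(no output)
```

View pics/ca.png

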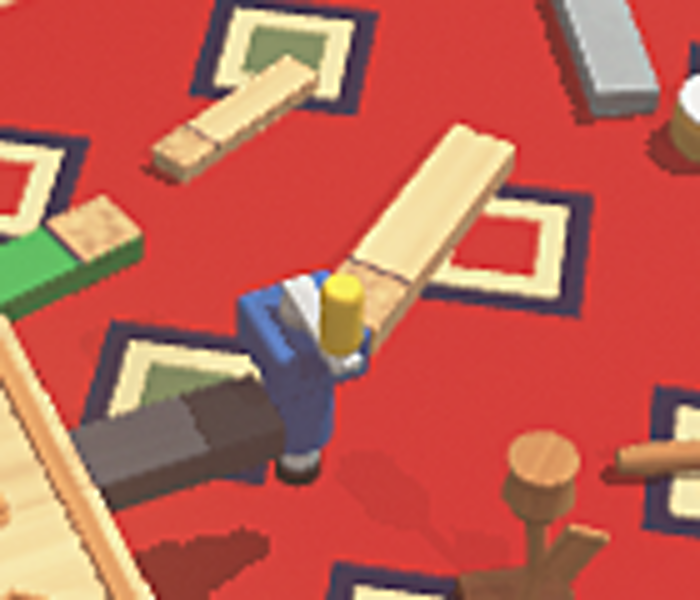

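View pics/cb.png

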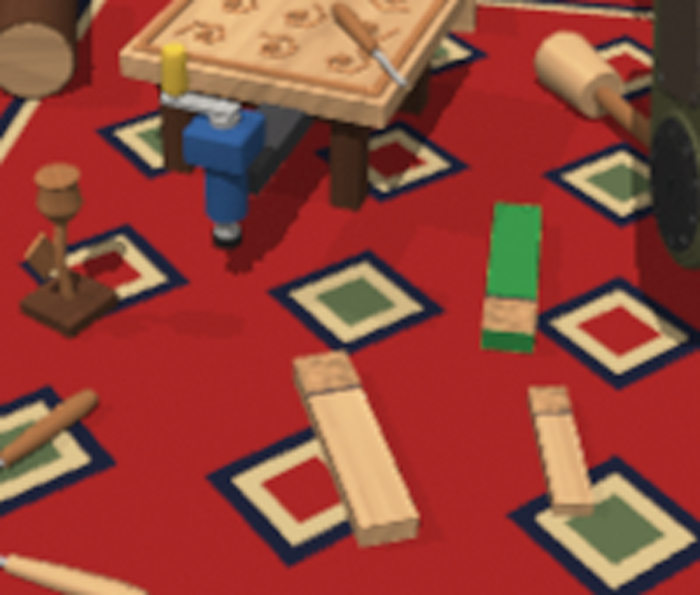

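```bash
python3 - <<'E'
from h import *
s=load('scene0'); d=load('side0')
S=lambda x,y:(270+(x+.5)/5-.5,150+(y+.5)/5-.5)
D=lambda x,y:(225+(x+.5)/3.5-.5,140+(y+.5)/3.5-.5)
print('board side z26');P=[onz(d,D(*p),26) for p in [(293,362),(347,352),(416,518),(358,531)]]
for p in P: print(p.round(1))
print('scene z26')
for p in [(462,124),(515,147),(355,260),(407,281)]: print(onz(s,S(*p),26).round(1))
print('stripe side');
for p in [(308,397),(361,383)]: print(onz(d,D(*p),26).round(1))
print('tri bare corners', tri([(s,S(462,124)),(d,D(416,518))]), tri([(s,S(515,147)),(d,D(358,531))]))
print('knob top centre',tri([(s,S(343,284)),(d,D(174,48))]),'foot bottom',tri([(s,S(297,478)),(d,D(228,243))]),tri([(s,S(297,455)),(d,D(228,230))]))
print('knob bot',tri([(s,S(340,350)),(d,D(175,95))]))
E
```

```text
board side z26
[539.1 136.1  26. ]
[492.4 112.6  26. ]
[403.4 313.3  26. ]
[447.8 336.3  26. ]
scene z26
[402.6 315.6  26. ]
[444.7 331.7  26. ]
[473.9 163.   26. ]
[511.  180.1  26. ]
stripe side
[516.8 181.8  26. ]
[473. 154.  26.]
tri bare corners (array([403.44533562, 314.65814973,  27.221617  ]), [0.1788454823043452, 0.17884548230445213]) (array([446.15519359, 333.19081623,  24.65908288]), [2.3151666331286282, 2.315166633128613])
knob top centre (array([677.96168134,  -9.68314123, 263.04309666]), [1.2946507871103887, 1.2946507871104835]) foot bottom (array([631.30913496,  -2.55711214,  51.68995956]), [0.399356902285247, 0.39935690228537596]) (array([629.47404733,  -0.66465254,  69.51934231]), [0.6999302507101081, 0.699930250709973])
knob bot (array([679.50067792, -10.67630498, 211.98246473]), [1.1382013214923872, 1.138201321492298])
```

The close crops confirm the choice. The large light board has its cork end towards the jack, with top corners at side about (309,243), (324,240), (343,288) and (327,291). It measures 219 × 50 mm. The small board and the green board are decoys. Next I check nearby obstacles and the stand's direction.

```bash
python3 - <<'E'
from h import *
s=load('scene0'); d=load('side0')
S=lambda x,y:(270+(x+.5)/5-.5,150+(y+.5)/5-.5)
D=lambda x,y:(225+(x+.5)/3.5-.5,140+(y+.5)/3.5-.5)
print('tulip top',tri([(s,S(542,450)),(d,D(57,175))]), 'foot side',onz(d,D(70,305),5))
print('gouge a', onz(d,(212,283),8),onz(d,(250,255),8),'gouge b',onz(d,(265,310),8),onz(d,(205,295),8))
print('panel corners scene',[onz(s,p,155).round(0) for p in [(173,240),(268,212),(307,287),(192,327)]])
print('knob silh. side ', [onz(d,D(x,70),239).round(1) for x in (163,187)],[onz(s,S(x,315),239).round(1) for x in (321,363)])
print('foot silh', [onz(d,D(x,238),50).round(1) for x in (213,242)],[onz(s,S(x,470),50).round(1) for x in (275,321)])
print('tube', [onz(s,S(x,430),100).round(1) for x in (276,333)],[onz(d,D(x,200),100).round(1) for x in (208,245)])
E
```

```text
tulip top (array([773.05877899,  68.99885341, 161.47070792]), [2.3710448595205005, 2.3710448595206324]) foot side [776.44604112  65.12477658   5.        ]
gouge a [787.51767883 346.80625545   8.        ] [714.14016966 206.74825503   8.        ] gouge b [607.02817968 419.14405696   8.        ] [789.8103581  395.92307038   8.        ]
panel corners scene [array([ 432., -417.,  155.]), array([ 489., -133.,  155.]), array([ 789., -192.,  155.]), array([ 728., -495.,  155.])]
knob silh. side  [array([690.2,  -7.5, 239. ]), array([668.1, -11.7, 239. ])] [array([670.5, -19.8, 239. ]), array([ 6.839e+02, -2.000e-01,  2.390e+02])]
foot silh [array([648.2, -10.9,  50. ]), array([619.7, -16.3,  50. ])] [array([617.3,  -9.1,  50. ]), array([633.7,  14.9,  50. ])]
tube [array([626.4, -16. , 100. ]), array([646.2,  12.8, 100. ])] [array([650.2,  -3.9, 100. ]), array([614.6, -10.6, 100. ])]
```

Emit:
jog_arm:
  commands:
    - [0,0,0.06,0,0,0,1]
    - [0,0,0.12,0,0,0,1]
    - [0.023,0.051,0.125,0,0,0.085,1]
    - [0.047,0.102,0.125,0,0,0.17,1]
    - [0.07,0.153,0.125,0,0,0.255,1]
    - [0.094,0.204,0.125,0,0,0.34,1]
    - [0.117,0.255,0.125,0,0,0.425,1]
    - [0.14,0.306,0.125,0,0,0.51,1]
    - [0.164,0.357,0.125,0,0,0.595,1]
    - [0.187,0.407,0.125,0,0,0.68,1]

```text
clock: 1.4
eef_pos: [400.4, -98.2, 330.5]
eef_rot: [3.141, 0.0, 1.828]
wrist_force: [0.5, -1.2, -0.9]
finger_gap: 93.5
```

Emit:
jog_arm:
  commands:
    - [0.006,0.055,0,0,0,0.02,1]
    - [0.012,0.11,0,0,0,0.04,1]
    - [0.018,0.165,0,0,0,0.06,1]
    - [0.025,0.22,0,0,0,0.075,1]
    - [0.031,0.275,-0.02,0,0,0.085,1]
    - [0.037,0.33,-0.06,0,0,0.085,1]
    - [0.043,0.383,-0.1,0,0,0.085,1]
    - [0.043,0.383,-0.13,0,0,0.085,1]
    - [0.043,0.383,-0.13,0,0,0.085,1]
    - [0.043,0.383,-0.13,0,0,0.085,1]

```text
clock: 2.65
eef_pos: [443.6, 282.7, 202.0]
eef_rot: [3.14, -0.0, 2.0]
wrist_force: [0.6, 0.8, 0.3]
finger_gap: 94.1
```

```bash
python3 - <<'E'
from h import *
c=snap('wrist','w1'); s=manip.read_state(); print(s['clock'],s['eef_pos'],s['eef_rot'],s['wrist_force'],s['joints'].round(2))
E
```

```text
2.7 [443.73841099 282.65068879 202.37451383] [ 3.13895137e+00 -1.33745524e-04  1.99923585e+00] [-0.33364864  0.32514037  0.58659606] [ 0.5   0.25  1.59 -0.    1.3   0.07]
```

View pics/w1.png

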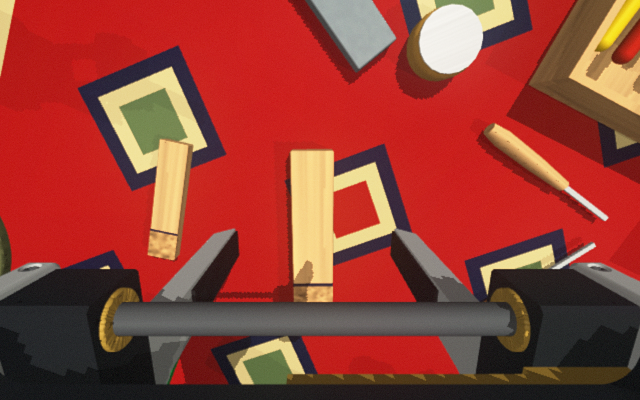

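The wrist view shows the big board between the fingers. Its bare end runs from (290,150) to (333,150), its stripe is at row 285, and the cork end is hidden under the gripper's bar. I measure it on the top-face plane and check the height.

```bash
python3 - <<'E'
from h import *
w=load('w1'); s=load('scene0'); d=load('side0')
im=w['im'].astype(int)
# light wood vs red: green channel high
m=((im[:,:,1]>110)&(im[:,:,2]>150)).astype(np.uint8); 
for r in (160,175,190,260,275): 
    x=np.where(m[r,285:340])[0]+285; print(r,x.min(),x.max())
P=lambda *p:onz(w,p,26)
a,b,e,f=P(290,150),P(333.5,150),P(333.3,284),P(292.5,284)
for q in (a,b,e,f): print(q.round(1))
S=lambda x,y:(270+(x+.5)/5-.5,150+(y+.5)/5-.5)
D=lambda x,y:(225+(x+.5)/3.5-.5,140+(y+.5)/3.5-.5)
print(tri([(w,(290,150)),(s,S(462,124)),(d,D(416,518))]),tri([(w,(333.5,150)),(s,S(515,147)),(d,D(358,531))]))
print(tri([(w,(333,284)),(s,S(407,281)),(d,D(308,397))]),tri([(w,(292.5,284)),(s,S(355,260)),(d,D(361,383))]))
E
```

```text
160 291 333
175 291 339
190 291 338
260 293 332
275 293 332
[400.9 308.5  26. ]
[445.8 328.9  26. ]
[517.6 176.8  26. ]
[470.5 155.4  26. ]
(array([402.80226565, 312.04303765,  27.01829   ]), [3.9216754276996277, 2.6824914286484898, 1.7125161185656674]) (array([446.31515837, 331.21824789,  24.49566656]), [2.4026422264503964, 2.2503921510528353, 3.2040342894467986])
(array([515.55542611, 179.07192882,  27.59474055]), [1.8349217936736184, 2.7565058967457006, 3.2681305322482053]) (array([472.67242703, 159.17397336,  29.38415105]), [3.318307536689277, 3.9734566970460587, 0.8306802063306284])
```

Emit:
jog_arm:
  commands:
    - [-0.001,-0.001,-0.05,0,0,0,1]
    - [-0.001,-0.001,-0.1,0,0,0,1]
    - [-0.001,-0.001,-0.15,0,0,0,1]
    - [-0.001,-0.001,-0.18,0,0,0,1]
    - [-0.001,-0.001,-0.196,0,0,0,1]
    - [-0.001,-0.001,-0.197,0,0,0,1]
    - [-0.001,-0.001,-0.197,0,0,0,0.3]
    - [-0.001,-0.001,-0.197,0,0,0,0.3]
    - [-0.001,-0.001,-0.197,0,0,0,0.3]
    - [-0.001,-0.001,-0.197,0,0,0,0.3]
  grip_force: 45

```text
clock: 3.95
eef_pos: [442.1, 282.0, 3.7]
eef_rot: [3.141, 0.0, 2.0]
wrist_force: [0.7, 0.0, -1.3]
finger_gap: 57.4
```

Emit:
jog_arm:
  commands:
    - [0,0,0,0,0,0,0.3]
    - [0,0,0,0,0,0,0.3]
    - [0,0,0,0,0,0,0.3]
    - [0,0,0,0,0,0,0.3]
    - [0,0,0,0,0,0,0.3]
    - [0,0,0.003,0,0,0,0.3]
    - [0,0,0.006,0,0,0,0.3]
    - [0,0,0.007,0,0,0,0.3]
    - [0,0,0.007,0,0,0,0.3]
    - [0,0,0.007,0,0,0,0.3]

```text
clock: 5.2
eef_pos: [442.0, 281.9, 10.4]
eef_rot: [-3.141, 0.0, 2.0]
wrist_force: [-0.1, -0.0, -1.5]
finger_gap: 49.6
```

```bash
python3 - <<'E'
from h import *
d=snap('side','d2'); s=snap('scene','s2')
cv2.imwrite('pics/d2c.png',cv2.resize(d['im'][140:310,225:425],None,fx=3.5,fy=3.5,interpolation=2))
cv2.imwrite('pics/s2c.png',cv2.resize(s['im'][150:270,270:410],None,fx=5,fy=5,interpolation=2))
st=manip.read_state(); print(st['eef_pos'],st['wrist_force'],st['moment'],st['finger_gap'])
E
```

```text
[441.99613892 281.91818511  10.33407367] [ 0.72969782  0.06180755 -2.17902645] [ 0.11782531 -0.09193585  0.0595754 ] 49.67871711471576
```

View pics/d2c.png

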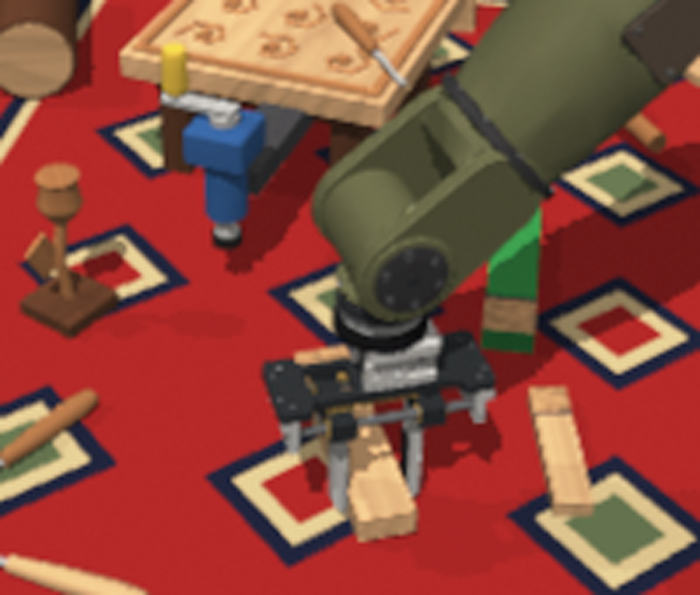

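View pics/s2c.png

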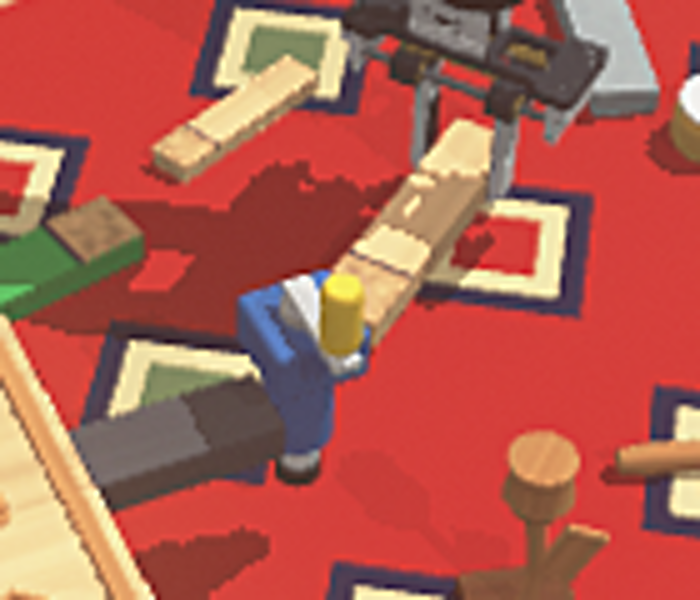

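The board is held by the pads (gap 49.7 mm) and clear of the table, with a moment of about 0.12–0.15 N·m. Next I carry it low, straight towards the jack.

Emit:
jog_arm:
  commands:
    - [0.01,-0.012,0,0,0,0,0.3]
    - [0.03,-0.035,0,0,0,0,0.3]
    - [0.05,-0.058,0,0,0,0,0.3]
    - [0.07,-0.082,0,0,0,0,0.3]
    - [0.09,-0.105,0,0,0,0,0.3]
    - [0.107,-0.125,0,0,0,0,0.3]
    - [0.118,-0.138,0,0,0,0,0.3]
    - [0.124,-0.144,0,0,0,0,0.3]
    - [0.124,-0.144,0,0,0,0,0.3]
    - [0.124,-0.144,0,0,0,0,0.3]

```text
clock: 6.55
eef_pos: [565.7, 138.5, 10.4]
eef_rot: [-3.141, -0.0, 2.001]
wrist_force: [0.1, 0.8, -2.6]
finger_gap: 49.4
```

```bash
python3 - <<'E'
from h import *
d=snap('side','d3'); s=snap('scene','s3'); w=snap('wrist','w3')
cv2.imwrite('pics/d3c.png',cv2.resize(d['im'][150:290,240:400],None,fx=5,fy=4,interpolation=2)[:,:800])
cv2.imwrite('pics/s3c.png',cv2.resize(s['im'][150:270,270:410],None,fx=5,fy=5,interpolation=2))
st=manip.read_state(); print(st['eef_pos'],st['wrist_force'],st['moment'],st['finger_gap'])
E
```

```text
[565.78994746 138.42699924  10.50026082] [-0.21927521 -0.56927709 -2.65419629] [ 0.10778781 -0.00507214  0.02455778] 49.5107682301849
```

View pics/d3c.png

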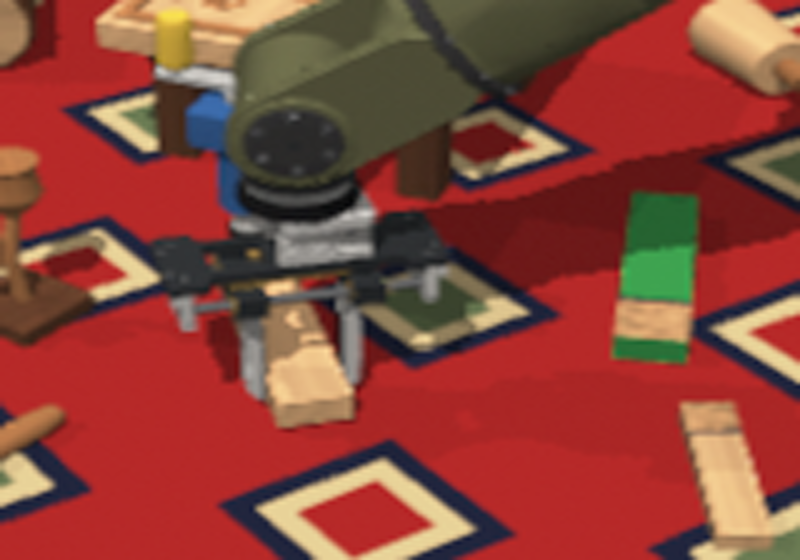

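View pics/s3c.png

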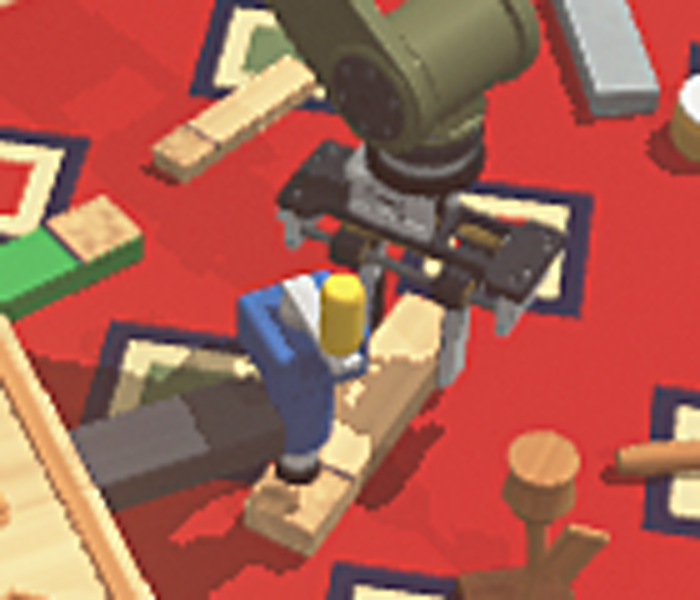

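View pics/w3.png

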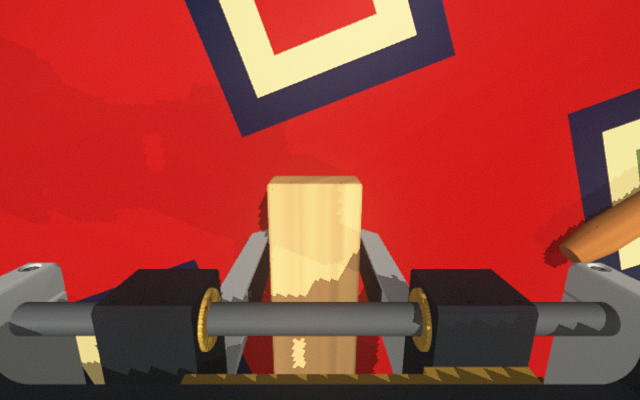

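```bash
python3 - <<'E'
from h import *
s=load('s3'); d=load('side0'); w=load('w3')
S=lambda x,y:(270+(x+.5)/5-.5,150+(y+.5)/5-.5)
D=lambda x,y:(225+(x+.5)/3.5-.5,140+(y+.5)/3.5-.5)
P=[onz(s,S(*p),33).round(1) for p in [(247,512),(307,548),(355,476)]]
for p in P: print(p)
print('c',(P[0]+P[2])/2, np.linalg.norm(P[0]-P[1]),np.linalg.norm(P[2]-P[1]))
e=[onz(w,p,33).round(1) for p in [(267,182),(361,182)]]; m=(e[0]+e[1])/2; print(e,m,'seat',m+195*np.array([.42,-.9076,0]))
# foot: vertical axis position from silhouette centre lines at several rows
def axis(rs,rd):
    A=[];b=[]
    for c,p in [(s,S(*q)) for q in rs]+[(d,D(*q)) for q in rd]:
        C,v=ray(c,p); n=np.array([-v[1],v[0]]);n/=np.linalg.norm(n);A.append(n);b.append(n@C[:2])
    x,r,_,_=np.linalg.lstsq(np.array(A),np.array(b),rcond=None); return x.round(1),r
print('foot',axis([(298,468)],[(228,235)]),'tube',axis([(305,420)],[(226.5,200)]))
for z in (40,45,50,55,60): print(z,proj(s,[630,-1,z]).round(1),proj(d,[630,-1,z]).round(1))
cv2.imwrite('pics/sf.png',cv2.resize(load('scene0')['im'][205:265,300:360],None,fx=10,fy=10,interpolation=0))
cv2.imwrite('pics/df.png',cv2.resize(d['im'][155:215,265:325],None,fx=10,fy=10,interpolation=0))
E
```

```text
[623.9 -35.   33. ]
[668.8 -21.1  33. ]
[638.4  39.1  33. ]
c [631.15   2.05  33.  ] 47.00234036726254 67.44034400861253
[array([525.6, 165.5,  33. ]), array([569.6, 185.6,  33. ])] [547.6  175.55  33.  ] seat [629.5    -1.432  33.   ]
foot (array([630.3,  -0.9]), array([], dtype=float64)) tube (array([629.8,   3.5]), array([], dtype=float64))
40 [329.  247.1] [290.  212.2]
45 [329.  246.1] [290. 211.]
50 [329. 245.] [290.  209.8]
55 [329.1 244. ] [289.9 208.6]
60 [329.1 242.9] [289.9 207.5]
```

View pics/sf.png

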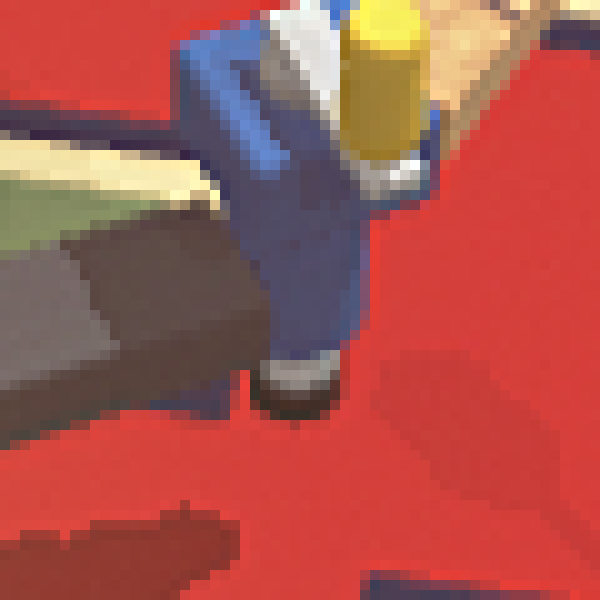

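View pics/df.png

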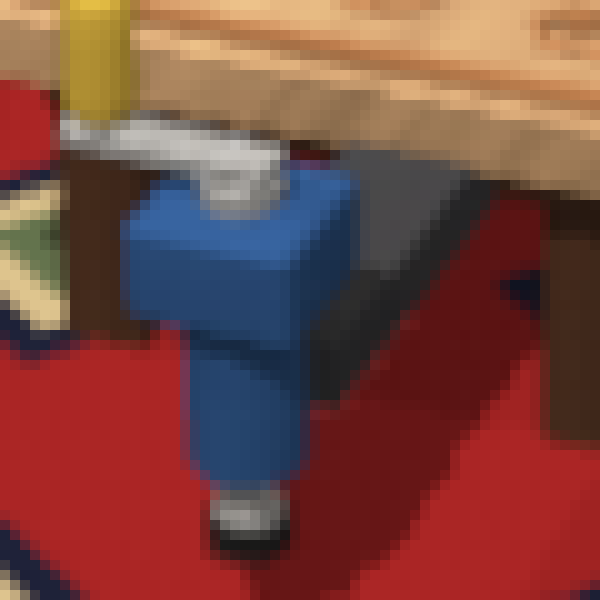

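Emit:
jog_arm:
  commands:
    - [0,0,-0.003,0,0,0,0.3]
    - [0,0,-0.006,0,0,0,0.3]
    - [0,0,-0.007,0,0,0,0.3]
    - [0,0,-0.007,0,0,0,0.3]
    - [0,0,-0.007,0,0,0,1]
    - [0,0,-0.007,0,0,0,1]
    - [0,0,-0.007,0,0,0,1]
    - [0,0,-0.007,0,0,0,1]
    - [0,0,-0.007,0,0,0,1]
    - [0,0,-0.007,0,0,0,1]

```text
clock: 7.95
eef_pos: [566.1, 138.0, 3.4]
eef_rot: [3.142, 0.0, 2.0]
wrist_force: [-1.1, -0.2, -0.0]
finger_gap: 93.7
```

Emit:
jog_arm:
  commands:
    - [0,0,0.03,0,0,0,1]
    - [0,0,0.08,0,0,0,1]
    - [0,0,0.14,0,0,0,1]
    - [0,0,0.2,0,0,0,1]
    - [0,0,0.26,0,0,0,1]
    - [-0.04,0.03,0.31,0,0,0,1]
    - [-0.08,0.05,0.32,0,0,0,1]
    - [-0.1,0.06,0.32,0,0,0,1]
    - [-0.1,0.06,0.32,0,0,0,1]
    - [-0.1,0.06,0.32,0,0,0,1]

```text
clock: 9.2
eef_pos: [466.6, 197.6, 323.2]
eef_rot: [-3.141, 0.0, 2.0]
wrist_force: [1.1, 0.4, 0.6]
finger_gap: 93.9
```

```bash
python3 - <<'E'
from h import *
d=snap('side','d4'); s=snap('scene','s4'); w=snap('wrist','w4')
cv2.imwrite('pics/d4c.png',cv2.resize(d['im'][150:270,240:360],None,fx=5,fy=5,interpolation=2))
cv2.imwrite('pics/s4c.png',cv2.resize(s['im'][200:270,300:380],None,fx=8,fy=8,interpolation=2))
st=manip.read_state(); print(st['clock'],st['eef_pos'],st['wrist_force'],st['moment'],st['finger_gap'])
E
```

```text
9.35 [466.66923732 197.48324592 322.92934078] [-0.38270608  0.78250576 -0.48339392] [-0.0250992  -0.12245439  0.05795206] 93.86182700697658
```

View pics/d4c.png

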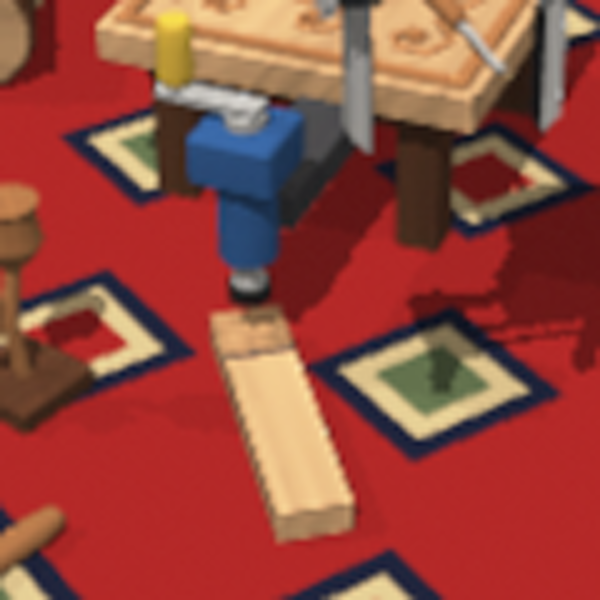

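View pics/s4c.png

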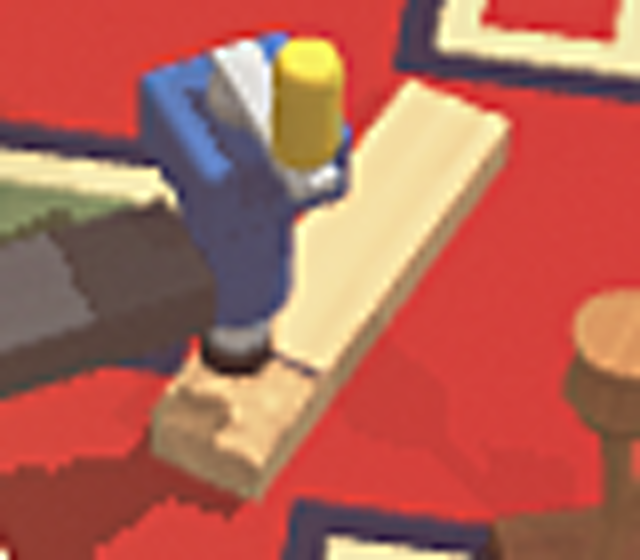

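View pics/w4.png

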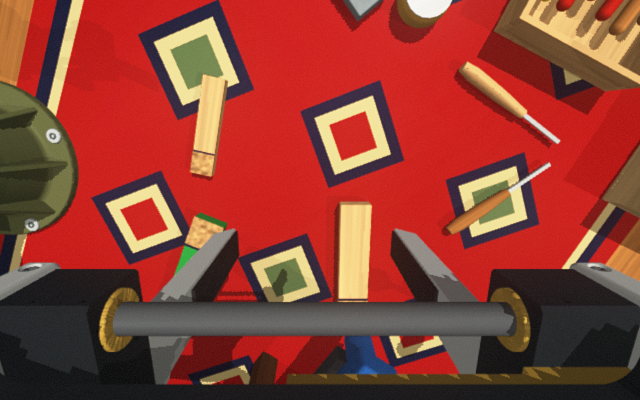

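The board lies flat with its cork under the foot: scene crop, foot at (235,360) above the cork. I check the seat's middle from both views.

```bash
python3 - <<'E'
from h import *
s=load('s4'); d=load('d4'); w=load('w4')
S=lambda x,y:(300+(x+.5)/8-.5,200+(y+.5)/8-.5)
D=lambda x,y:(240+(x+.5)/5-.5,150+(y+.5)/5-.5)
f=lambda c,L:[onz(c,p,26)[:2].round(1) for p in L]
sb=f(s,[S(413,77),S(510,120)]); se=f(s,[S(156,430),S(257,468)]); st=f(s,[S(320,374)])
db=f(d,[D(353,505),D(276,518)]); ds=f(d,[D(292,345),D(221,358)])
wb=f(w,[(338.5,203),(371,203)]); ws=f(w,[(338,298),(368,298)])
for n,x in zip('sb se st db ds wb ws'.split(),(sb,se,st,db,ds,wb,ws)): print(n,x)
m=lambda x:(x[0]+x[1])/2
mb=(m(sb)+m(db)+m(wb))/3; print('bare',m(sb),m(db),m(wb))
for a,b in ((m(db),m(ds)),(m(wb),m(ws)),(m(sb),m(se))):
    u=(b-a)/np.linalg.norm(b-a); print(np.linalg.norm(b-a),np.degrees(np.arctan2(u[1],u[0])),'seat',a+195*u)
print('seat direct scene',m(se)-25*np.array([.42,-.9076]),'side',m(ds)+25*np.array([.42,-.9076]))
fr=np.array([630.3+15*.79,-.9-15*.61])
for z in (40,45,50,55): print(z,proj(load('scene0'),[*fr,z]))
# knob
im=load('scene0')['im'];
def kn(c):
    h=cv2.cvtColor(c['im'],cv2.COLOR_BGR2HSV); m=((h[:,:,0]>20)&(h[:,:,0]<34)&(h[:,:,1]>165)&(h[:,:,2]>90)).astype(np.uint8)
    n,l,st,ce=cv2.connectedComponentsWithStats(m); return [(st[i],ce[i].round(1)) for i in range(1,n) if st[i][4]>40]
print(kn(load('scene0')));print(kn(load('side0')))
E
```

```text
sb [array([524.6, 170.5]), array([568.5, 188.7])]
se [array([623.6, -34.5]), array([661.8, -13. ])]
st [array([636.9,  36.4])]
db [array([526.5, 171.5]), array([571.6, 192.6])]
ds [array([599. ,  12.3]), array([643.9,  36.1])]
wb [array([522.2, 165.6]), array([569.1, 186.9])]
ws [array([594.2,  13. ]), array([641.2,  34.3])]
bare [546.55 179.6 ] [549.05 182.05] [545.65 176.25]
173.6616897879323 -65.36081409129737 seat [630.34599578   4.80451749]
168.75414809716528 -64.72568901433031 seat [ 6.28905731e+02 -8.34432696e-02]
224.93564635246236 -64.69380630413124 seat [629.90384055   3.31291237]
seat direct scene [632.2   -1.06] side [631.95   1.51]
40 [328.89165026 250.77375188]
45 [328.93313013 249.72943929]
50 [328.9747874 248.68066  ]
55 [329.01662324 247.62738528]
[(array([454, 166,  40,  23,  83], dtype=int32), array([472.9, 177.8])), (array([334, 205,   9,  16,  89], dtype=int32), array([337.6, 213.5])), (array([ 44, 318,  68,  43, 183], dtype=int32), array([ 77.6, 340.2])), (array([ 62, 331,  59,  40, 157], dtype=int32), array([ 91.4, 352.3]))]
[(array([271, 153,   7,  14,  85], dtype=int32), array([274.3, 159.5])), (array([201, 337,  37,  63, 462], dtype=int32), array([220.4, 366.9]))]
```

```bash
python3 - <<'E'
from h import *
s=load('scene0'); d=load('side0')
print('knob centroid',tri([(s,(337.6,213.5)),(d,(274.3,159.5))]))
print('knob mid bbox',tri([(s,(338,212.5)),(d,(274,159.5))]))
f=d; 
for z in (45,50,55,60): print(z, proj(d,[630.3-3.5,-.9+14.6,z]), proj(s,[642.2,-10,z]))
X=tri([(s,(337.8,213)),(d,(274.2,159.5))])[0]; v=X[:2]-[630.3,-.9]; print(X,np.linalg.norm(v),np.arctan2(v[1],v[0]))
E
```

```text
knob centroid (array([680.11573244, -12.47569576, 238.41468253]), [1.0446709919093353, 1.0446709919092163])
knob mid bbox (array([679.74515414, -10.08361178, 240.1455458 ]), [1.8075406074404852, 1.8075406074405265])
45 [289.96682723 213.51379877] [328.95543561 249.73258162]
50 [289.93552223 212.33620717] [328.9971408  248.68380358]
55 [289.90410729 211.15447973] [329.03902476 247.6305301 ]
60 [289.87258182 209.96859461] [329.08108864 246.57273222]
[679.82983334 -11.2787572  239.25356905] 50.60556285011924 -0.20655691927117573
```

Emit:
jog_arm:
  commands:
    - [0.03,-0.03,0,0,0,0,1]
    - [0.07,-0.068,0,0,0,0,1]
    - [0.11,-0.107,0,0,0,0,1]
    - [0.15,-0.147,0,0,0,0,1]
    - [0.185,-0.18,-0.01,0,0,0,1]
    - [0.205,-0.2,-0.02,0,0,0,1]
    - [0.2135,-0.209,-0.03,0,0,0,1]
    - [0.2135,-0.209,-0.033,0,0,0,1]
    - [0.2135,-0.209,-0.033,0,0,0,1]
    - [0.2135,-0.209,-0.033,0,0,0,1]

```text
clock: 10.6
eef_pos: [679.3, -10.2, 291.5]
eef_rot: [3.14, 0.001, 2.001]
wrist_force: [-0.4, -0.3, 1.0]
finger_gap: 93.5
```

```bash
python3 - <<'E'
from h import *
w=snap('wrist','w5'); s=snap('scene','s5')
cv2.imwrite('pics/s5c.png',cv2.resize(s['im'][130:280,240:420],None,fx=4,fy=4,interpolation=2))
st=manip.read_state(); print(st['clock'],st['eef_pos'],st['wrist_force'],st['joints'].round(2))
E
```

```text
10.7 [679.39700914 -10.47563255 291.27674767] [ 0.26747469 -0.62222069 -0.16663892] [-0.07  0.57  0.95  0.    1.62 -0.5 ]
```

View pics/w5.png

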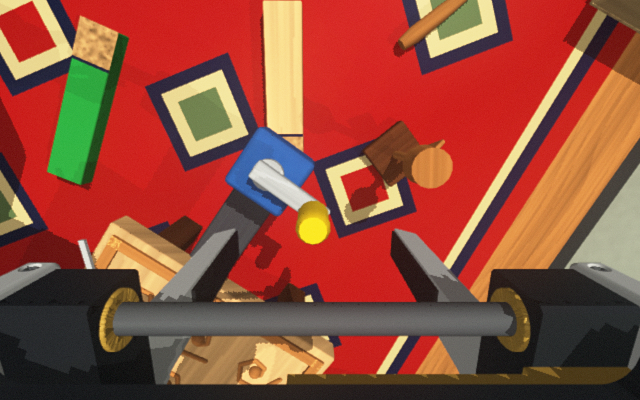

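View pics/s5c.png

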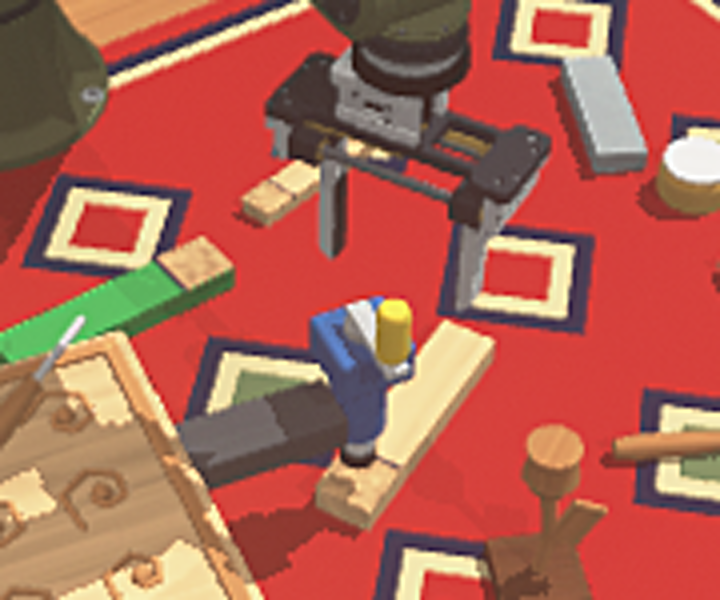

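The wrist view shows the knob top at (314,225), the hub at (267,175) and the board's stripe at (290,136).

```bash
python3 - <<'E'
from h import *
w=load('w5'); s=load('scene0'); d=load('side0')
h=cv2.cvtColor(w['im'],cv2.COLOR_BGR2HSV); m=((h[:,:,0]>20)&(h[:,:,0]<34)&(h[:,:,1]>180)&(h[:,:,2]>220)).astype(np.uint8); m[:, :280]=0;m[:,350:]=0;m[:190]=0;m[260:]=0
ys,xs=np.where(m); print(xs.mean(),ys.mean(),len(xs),xs.min(),xs.max(),ys.min(),ys.max())
p=((xs.min()+xs.max())/2,(ys.min()+ys.max())/2)
print('knob top',onz(w,p,262),onz(w,(xs.mean(),ys.mean()),262))
print('knob tri',tri([(w,p),(s,(338.1,206)),(d,(274.2,153.5))]))
# gear case top corners z194
C=[onz(w,q,194) for q in [(263,127),(315,165),(280,216),(225,178)]]
for c in C: print(c.round(1))
print(np.mean(C,axis=0))
print('stripe',onz(w,(264,136),26),onz(w,(303,136),26))
E
```

```text
313.1823529411765 228.6985294117647 680 299 327 214 243
knob top [678.5290447  -12.86135829 262.        ] [678.70890839 -12.94307253 262.        ]
knob tri (array([678.15291543, -10.61834033, 263.71603447]), [1.6212245081282035, 1.995405733009815, 2.69415839101444])
[610.1  32.2 194. ]
[664.9  20.9 194. ]
[655. -36. 194.]
[595.8 -23.6 194. ]
[631.46494275  -1.64421859 194.        ]
stripe [592.48966203   8.46581509  26.        ] [642.3011654   31.22806682  26.        ]
```

Emit:
jog_arm:
  commands:
    - [0,-0.001,-0.025,0,0,0,1]
    - [0,-0.001,-0.055,0,0,0,1]
    - [0,-0.001,-0.07,0,0,0,0.6]
    - [0,-0.001,-0.07,0,0,0,0.1]
    - [0,-0.001,-0.07,0,0,0,0.1]
    - [0,-0.001,-0.07,0,0,0,0.1]
    - [0,-0.001,-0.07,0,0,0,0.1]
    - [0,-0.001,-0.07,0,0,0,0.1]
    - [0,-0.001,-0.07,0,0,0,0.1]
    - [0,-0.001,-0.07,0,0,0,0.1]
  grip_force: 35

```text
clock: 11.95
eef_pos: [679.1, -12.2, 220.5]
eef_rot: [-3.14, -0.0, 2.0]
wrist_force: [-5.1, -0.6, 1.7]
finger_gap: 25.5
```

Emit:
jog_arm:
  commands:
    - [0,0,0,0,0,0,0.1]
    - [0,0,0,0,0,0,0.1]
    - [0,0,0,0,0,0,0.1]
    - [0,0,0,0,0,0,0.1]
    - [0,0,0,0,0,0,0.1]
    - [0,0,0,0,0,0,0.1]
    - [0,0,0,0,0,0,0.1]
    - [0,0,0,0,0,0,0.1]
    - [0,0,0,0,0,0,0.1]
    - [0,0,0,0,0,0,0.1]

```text
clock: 13.2
eef_pos: [679.1, -12.2, 220.5]
eef_rot: [-3.14, -0.0, 2.0]
wrist_force: [-4.4, -1.0, 2.3]
finger_gap: 25.4
```

```bash
python3 - <<'E'
from h import *
w=snap('wrist','w6')
for i in range(3):
    st=manip.read_state(); print(st['clock'],st['eef_pos'],st['wrist_force'],st['moment'],st['finger_gap'])
s=snap('scene','s6'); 
cv2.imwrite('pics/s6c.png',cv2.resize(s['im'][130:280,240:420],None,fx=4,fy=4,interpolation=2))
E
```

```text
13.25 [679.10670706 -12.24096719 220.48593826] [-4.56130371 -2.33030173  2.13480709] [-1.89752304e-01  6.85995121e-01  3.85706081e-04] 25.665579683446587
13.25 [679.10670706 -12.24096719 220.48593826] [-4.56130371 -2.33030173  2.13480709] [-1.89752304e-01  6.85995121e-01  3.85706081e-04] 25.665579683446587
13.25 [679.10670706 -12.24096719 220.48593826] [-4.56130371 -2.33030173  2.13480709] [-1.89752304e-01  6.85995121e-01  3.85706081e-04] 25.665579683446587
```

View pics/s6c.png

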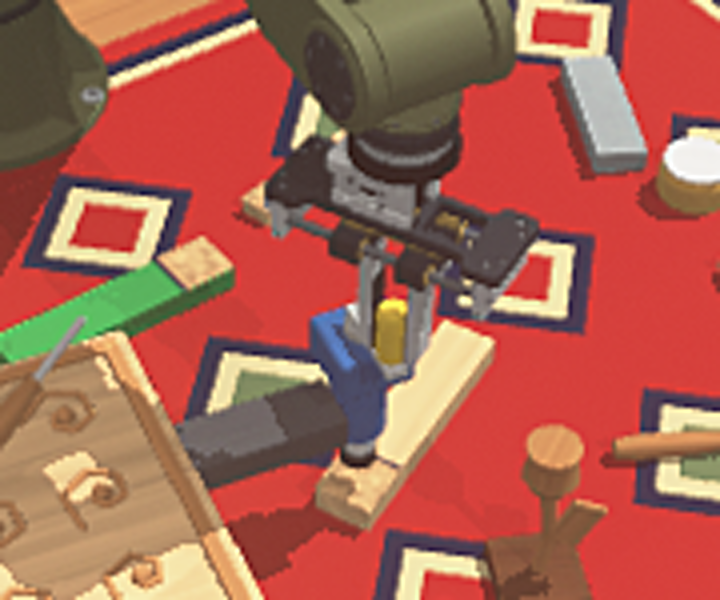

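View pics/w6.png

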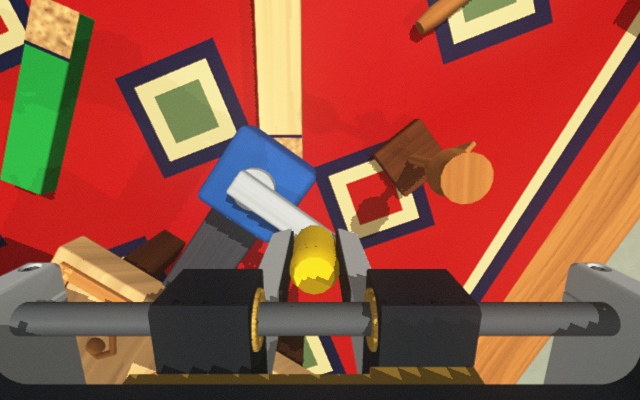

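The knob is gripped (gap 25.6 mm). I tabulate circle points about the axis.

```bash
cat > arc.py <<'E'
import sys,numpy as np
# arc(theta_start, step list)
a0=float(sys.argv[1]); st=float(sys.argv[2]); n=int(sys.argv[3])
for k in range(1,n+1):
    a=a0-st*k; print("%.4f, %.4f"%(.05*(np.cos(a)-np.cos(a0)),.05*(np.sin(a)-np.sin(a0))),'th %.3f'%a)
E
python3 arc.py -.227 .1 10
cat > st.py <<'E'
import sys
from h import *
s=manip.read_state(); A=np.array([float(sys.argv[1]),float(sys.argv[2])]) if len(sys.argv)>2 else np.array([630.5,-1.])
v=s['eef_pos'][:2]-A; r=np.linalg.norm(v); u=v/r; t=np.array([u[1],-u[0]]); F=s['wrist_force'][:2]
print('t',s['clock'],'pos',s['eef_pos'].round(2),'r %.2f th %.3f Frad %.2f Fpush %.2f Fz %.1f'%(r,np.arctan2(v[1],v[0]),F@u,-F@t,s['wrist_force'][2]),'gap',round(s['finger_gap'],1),s['qd'].round(3))
E
python3 st.py
```

```text
-0.0014, -0.0048 th -0.327
-0.0032, -0.0095 th -0.427
-0.0055, -0.0139 th -0.527
-0.0082, -0.0181 th -0.627
-0.0114, -0.0220 th -0.727
-0.0149, -0.0255 th -0.827
-0.0187, -0.0287 th -0.927
-0.0228, -0.0315 th -1.027
-0.0272, -0.0339 th -1.127
-0.0319, -0.0358 th -1.227
t 13.3 pos [679.11 -12.25 220.47] r 49.90 th -0.227 Frad -4.98 Fpush -2.76 Fz 2.7 gap 25.5 [-0.002  0.001  0.001 -0.002  0.    -0.001]
```

Emit:
jog_arm:
  commands:
    - [-0.0014,-0.0048,0,0,0,0,0.1]
    - [-0.0032,-0.0095,0,0,0,0,0.1]
    - [-0.0055,-0.0139,0,0,0,0,0.1]
    - [-0.0082,-0.0181,0,0,0,0,0.1]
    - [-0.0114,-0.022,0,0,0,0,0.1]
    - [-0.0149,-0.0255,0,0,0,0,0.1]
    - [-0.0187,-0.0287,0,0,0,0,0.1]
    - [-0.0228,-0.0315,0,0,0,0,0.1]
    - [-0.0272,-0.0339,0,0,0,0,0.1]
    - [-0.0319,-0.0358,0,0,0,0,0.1]

```text
clock: 14.55
eef_pos: [648.7, -48.1, 220.6]
eef_rot: [3.138, 0.002, 2.0]
wrist_force: [10.2, -0.8, -2.9]
finger_gap: 25.3
```

```bash
python3 st.py; python3 arc.py -1.227 .15 10
```

```text
t 14.55 pos [648.73 -48.15 220.64] r 50.55 th -1.202 Frad 4.46 Fpush 9.24 Fz -2.9 gap 25.3 [-0.034 -0.086  0.131 -0.002 -0.043 -0.029]
-0.0072, -0.0020 th -1.377
-0.0147, -0.0029 th -1.527
-0.0222, -0.0026 th -1.677
-0.0295, -0.0013 th -1.827
-0.0366, 0.0011 th -1.977
-0.0433, 0.0046 th -2.127
-0.0493, 0.0090 th -2.277
-0.0546, 0.0143 th -2.427
-0.0591, 0.0203 th -2.577
-0.0626, 0.0269 th -2.727
```

Emit:
jog_arm:
  commands:
    - [-0.0072,-0.002,0,0,0,0,0.1]
    - [-0.0147,-0.0029,0,0,0,0,0.1]
    - [-0.0222,-0.0026,0,0,0,0,0.1]
    - [-0.0295,-0.0013,0,0,0,0,0.1]
    - [-0.0366,0.0011,0,0,0,0,0.1]
    - [-0.0433,0.0046,0,0,0,0,0.1]
    - [-0.0493,0.009,0,0,0,0,0.1]
    - [-0.0546,0.0143,0,0,0,0,0.1]
    - [-0.0591,0.0203,0,0,0,0,0.1]
    - [-0.0626,0.0269,0,0,0,0,0.1]

```text
clock: 15.8
eef_pos: [584.8, -22.7, 220.6]
eef_rot: [-3.14, 0.003, 1.999]
wrist_force: [-1.4, -10.4, 0.6]
finger_gap: 25.5
```

```bash
python3 st.py; python3 arc.py -2.727 .1 10
```

```text
t 15.8 pos [584.76 -22.69 220.57] r 50.62 th -2.699 Frad 5.72 Fpush 8.84 Fz 0.6 gap 25.5 [ 0.086 -0.07   0.09   0.006 -0.028  0.083]
-0.0018, 0.0047 th -2.827
-0.0031, 0.0095 th -2.927
-0.0039, 0.0144 th -3.027
-0.0042, 0.0194 th -3.127
-0.0041, 0.0244 th -3.227
-0.0034, 0.0294 th -3.327
-0.0022, 0.0342 th -3.427
-0.0006, 0.0389 th -3.527
0.0015, 0.0435 th -3.627
0.0041, 0.0478 th -3.727
```

```bash
python3 arc.py -2.727 .15 10
```

```text
-0.0025, 0.0071 th -2.877
-0.0039, 0.0144 th -3.027
-0.0042, 0.0219 th -3.177
-0.0034, 0.0294 th -3.327
-0.0014, 0.0366 th -3.477
0.0015, 0.0435 th -3.627
0.0055, 0.0498 th -3.777
0.0104, 0.0555 th -3.927
0.0161, 0.0604 th -4.077
0.0224, 0.0644 th -4.227
```

Emit:
jog_arm:
  commands:
    - [-0.0025,0.0071,0,0,0,0,0.1]
    - [-0.0039,0.0144,0,0,0,0,0.1]
    - [-0.0042,0.0219,0,0,0,0,0.1]
    - [-0.0034,0.0294,0,0,0,0,0.1]
    - [-0.0014,0.0366,0,0,0,0,0.1]
    - [0.0015,0.0435,0,0,0,0,0.1]
    - [0.0055,0.0498,0,0,0,0,0.1]
    - [0.0104,0.0555,0,0,0,0,0.1]
    - [0.0161,0.0604,0,0,0,0,0.1]
    - [0.0224,0.0644,0,0,0,0,0.1]

```text
clock: 17.05
eef_pos: [607.0, 42.6, 220.5]
eef_rot: [-3.139, 0.001, 1.999]
wrist_force: [-6.6, -6.2, 2.1]
finger_gap: 25.0
```

```bash
python3 st.py; python3 arc.py -4.227 .1 10; python3 - <<'E'
from h import *
s=snap('scene','s7');d=snap('side','d7')
cv2.imwrite('pics/s7c.png',cv2.resize(s['im'][205:265,300:360],None,fx=10,fy=10,interpolation=2))
E
```

```text
t 17.05 pos [607.01  42.65 220.48] r 49.57 th 2.065 Frad -2.34 Fpush 8.71 Fz 2.1 gap 25.0 [ 0.051  0.124 -0.171 -0.006  0.044  0.052]
0.0045, 0.0021 th -4.327
0.0093, 0.0038 th -4.427
0.0141, 0.0049 th -4.527
0.0191, 0.0056 th -4.627
0.0241, 0.0058 th -4.727
0.0290, 0.0054 th -4.827
0.0340, 0.0046 th -4.927
0.0388, 0.0033 th -5.027
0.0435, 0.0015 th -5.127
0.0479, -0.0007 th -5.227
```

View pics/s7c.png

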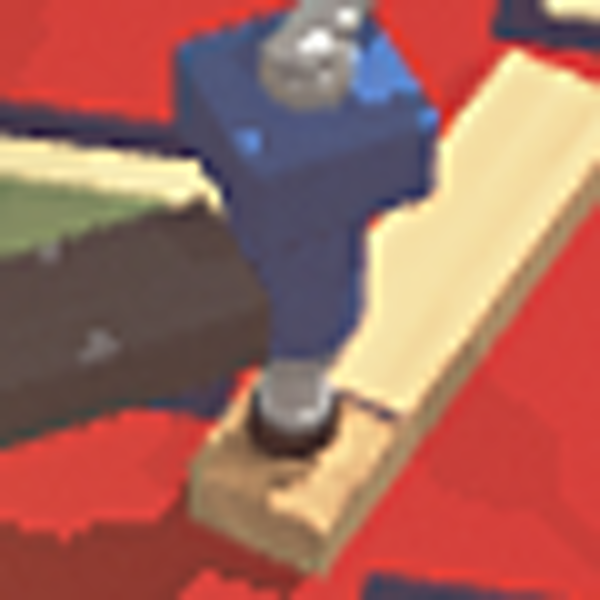

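Emit:
jog_arm:
  commands:
    - [0.0045,0.0021,0,0,0,0,0.1]
    - [0.0093,0.0038,0,0,0,0,0.1]
    - [0.0141,0.0049,0,0,0,0,0.1]
    - [0.0191,0.0056,0,0,0,0,0.1]
    - [0.0241,0.0058,0,0,0,0,0.1]
    - [0.029,0.0054,0,0,0,0,0.1]
    - [0.034,0.0046,0,0,0,0,0.1]
    - [0.0388,0.0033,0,0,0,0,0.1]
    - [0.0435,0.0015,0,0,0,0,0.1]
    - [0.0479,-0.0007,0,0,0,0,0.1]

```text
clock: 18.4
eef_pos: [654.4, 42.0, 220.5]
eef_rot: [-3.138, -0.0, 2.0]
wrist_force: [-11.6, -2.5, 4.6]
finger_gap: 25.4
```

```bash
python3 st.py; python3 arc.py -5.227 .1 10
```

```text
t 18.4 pos [654.41  42.04 220.45] r 49.24 th 1.064 Frad -7.85 Fpush 8.96 Fz 4.6 gap 25.4 [-0.026  0.082 -0.12   0.     0.041 -0.027]
0.0042, -0.0027 th -5.327
0.0082, -0.0058 th -5.427
0.0118, -0.0092 th -5.527
0.0150, -0.0130 th -5.627
0.0179, -0.0171 th -5.727
0.0203, -0.0215 th -5.827
0.0223, -0.0261 th -5.927
0.0238, -0.0309 th -6.027
0.0248, -0.0357 th -6.127
0.0253, -0.0407 th -6.227
```

Emit:
jog_arm:
  commands:
    - [0.004,-0.003,0,0,0,0,0.1]
    - [0.0077,-0.0063,0,0,0,0,0.1]
    - [0.0113,-0.0097,0,0,0,0,0.1]
    - [0.0145,-0.0135,0,0,0,0,0.1]
    - [0.0174,-0.0176,0,0,0,0,0.1]
    - [0.0198,-0.022,0,0,0,0,0.1]
    - [0.0218,-0.0266,0,0,0,0,0.1]
    - [0.0233,-0.0314,0,0,0,0,0.1]
    - [0.0243,-0.0362,0,0,0,0,0.1]
    - [0.0248,-0.0412,0,0,0,0,0.1]

```text
clock: 19.65
eef_pos: [679.9, 2.9, 220.5]
eef_rot: [3.141, -0.002, 2.001]
wrist_force: [-3.9, 8.4, 0.7]
finger_gap: 25.5
```

```bash
python3 st.py; python3 arc.py -6.227 .05 10; python3 - <<'E'
from h import *
s=snap('scene','s8')
cv2.imwrite('pics/s8c.png',cv2.resize(s['im'][205:265,300:360],None,fx=10,fy=10,interpolation=2))
E
```

```text
t 19.65 pos [679.94   2.9  220.53] r 49.59 th 0.079 Frad -3.26 Fpush 8.68 Fz 0.7 gap 25.5 [-0.058  0.01  -0.014  0.001  0.004 -0.058]
0.0001, -0.0025 th -6.277
0.0000, -0.0050 th -6.327
-0.0001, -0.0075 th -6.377
-0.0004, -0.0100 th -6.427
-0.0009, -0.0124 th -6.477
-0.0014, -0.0149 th -6.527
-0.0021, -0.0173 th -6.577
-0.0028, -0.0197 th -6.627
-0.0037, -0.0220 th -6.677
-0.0048, -0.0243 th -6.727
```

View pics/s8c.png

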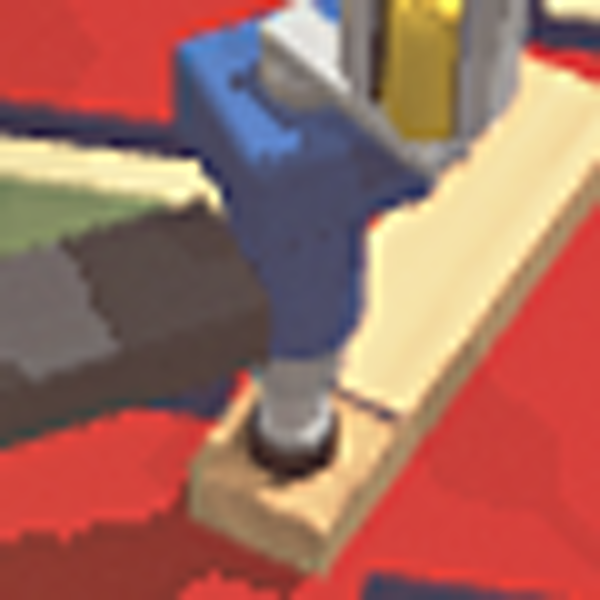

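Emit:
jog_arm:
  commands:
    - [0.0001,-0.0025,0,0,0,0,0.1]
    - [0,-0.005,0,0,0,0,0.1]
    - [-0.0001,-0.0075,0,0,0,0,0.1]
    - [-0.0004,-0.01,0,0,0,0,0.1]
    - [-0.0009,-0.0124,0,0,0,0,0.1]
    - [-0.0014,-0.0149,0,0,0,0,0.1]
    - [-0.0021,-0.0173,0,0,0,0,0.1]
    - [-0.0028,-0.0197,0,0,0,0,0.1]
    - [-0.0037,-0.022,0,0,0,0,0.1]
    - [-0.0048,-0.0243,0,0,0,0,0.1]

```text
clock: 20.95
eef_pos: [676.1, -21.4, 220.6]
eef_rot: [3.138, -0.001, 2.001]
wrist_force: [7.1, 7.1, -0.8]
finger_gap: 25.6
```

```bash
python3 st.py; python3 arc.py -6.727 .04 10
```

```text
t 20.95 pos [676.11 -21.37 220.59] r 49.95 th -0.420 Frad 3.65 Fpush 9.35 Fz -0.8 gap 25.6 [-0.03  -0.021  0.032 -0.002 -0.013 -0.025]
-0.0009, -0.0018 th -6.767
-0.0019, -0.0035 th -6.807
-0.0029, -0.0053 th -6.847
-0.0040, -0.0069 th -6.887
-0.0052, -0.0085 th -6.927
-0.0064, -0.0101 th -6.967
-0.0077, -0.0116 th -7.007
-0.0090, -0.0131 th -7.047
-0.0105, -0.0145 th -7.087
-0.0119, -0.0159 th -7.127
```

Emit:
jog_arm:
  commands:
    - [-0.0009,-0.0018,0,0,0,0,0.1]
    - [-0.0019,-0.0035,0,0,0,0,0.1]
    - [-0.0029,-0.0053,0,0,0,0,0.1]
    - [-0.004,-0.0069,0,0,0,0,0.1]
    - [-0.0052,-0.0085,0,0,0,0,0.1]
    - [-0.0064,-0.0101,0,0,0,0,0.1]
    - [-0.0077,-0.0116,0,0,0,0,0.1]
    - [-0.009,-0.0131,0,0,0,0,0.1]
    - [-0.0105,-0.0145,0,0,0,0,0.1]
    - [-0.0119,-0.0159,0,0,0,0,0.1]

```text
clock: 22.2
eef_pos: [664.8, -37.7, 220.6]
eef_rot: [3.137, 0.0, 2.001]
wrist_force: [11.7, 6.0, -3.0]
finger_gap: 25.8
```

```bash
python3 st.py; python3 arc.py -7.127 .03 10
```

```text
t 22.2 pos [664.81 -37.73 220.63] r 50.26 th -0.819 Frad 3.64 Fpush 12.62 Fz -3.0 gap 25.8 [-0.019 -0.024  0.04  -0.    -0.014 -0.019]
-0.0011, -0.0010 th -7.157
-0.0023, -0.0019 th -7.187
-0.0035, -0.0028 th -7.217
-0.0047, -0.0037 th -7.247
-0.0060, -0.0045 th -7.277
-0.0072, -0.0053 th -7.307
-0.0085, -0.0061 th -7.337
-0.0098, -0.0068 th -7.367
-0.0112, -0.0075 th -7.397
-0.0125, -0.0082 th -7.427
```

The crank is growing heavier: 12.6 N against about 9.0 N free, roughly 40 N on the foot. I turn 0.2 rad more, then read again.

Emit:
jog_arm:
  commands:
    - [-0.0008,-0.0007,0,0,0,0,0.1]
    - [-0.0015,-0.0013,0,0,0,0,0.1]
    - [-0.0023,-0.0019,0,0,0,0,0.1]
    - [-0.0031,-0.0025,0,0,0,0,0.1]
    - [-0.0039,-0.0031,0,0,0,0,0.1]
    - [-0.0047,-0.0037,0,0,0,0,0.1]
    - [-0.0055,-0.0042,0,0,0,0,0.1]
    - [-0.0063,-0.0048,0,0,0,0,0.1]
    - [-0.0072,-0.0053,0,0,0,0,0.1]
    - [-0.008,-0.0058,0,0,0,0,0.1]

```text
clock: 23.45
eef_pos: [657.1, -43.8, 220.7]
eef_rot: [3.137, 0.001, 2.001]
wrist_force: [13.7, 3.6, -3.2]
finger_gap: 25.4
```

```bash
python3 st.py; python3 arc.py -7.327 .01 10
```

```text
t 23.45 pos [657.07 -43.83 220.66] r 50.40 th -1.016 Frad 4.11 Fpush 13.55 Fz -3.2 gap 25.4 [-0.008 -0.015  0.024 -0.    -0.007 -0.007]
-0.0004, -0.0002 th -7.337
-0.0009, -0.0005 th -7.347
-0.0013, -0.0007 th -7.357
-0.0017, -0.0010 th -7.367
-0.0022, -0.0012 th -7.377
-0.0026, -0.0014 th -7.387
-0.0031, -0.0017 th -7.397
-0.0035, -0.0019 th -7.407
-0.0040, -0.0021 th -7.417
-0.0044, -0.0023 th -7.427
```

Emit:
jog_arm:
  commands:
    - [-0.0004,-0.0002,0,0,0,0,0.1]
    - [-0.0009,-0.0005,0,0,0,0,0.1]
    - [-0.0013,-0.0007,0,0,0,0,0.1]
    - [-0.0017,-0.001,0,0,0,0,0.1]
    - [-0.0022,-0.0012,0,0,0,0,0.1]
    - [-0.0026,-0.0014,0,0,0,0,0.1]
    - [-0.0031,-0.0017,0,0,0,0,0.1]
    - [-0.0035,-0.0019,0,0,0,0,0.1]
    - [-0.004,-0.0021,0,0,0,0,0.1]
    - [-0.0044,-0.0023,0,0,0,0,0.1]

```text
clock: 24.7
eef_pos: [652.7, -46.3, 220.7]
eef_rot: [3.137, 0.002, 2.0]
wrist_force: [15.0, 3.0, -4.2]
finger_gap: 25.4
```

```bash
python3 st.py; python3 arc.py -7.427 .01 10
```

```text
t 24.7 pos [652.74 -46.32 220.67] r 50.48 th -1.115 Frad 3.94 Fpush 14.77 Fz -4.2 gap 25.4 [-0.004 -0.009  0.011  0.001 -0.001 -0.002]
-0.0005, -0.0002 th -7.437
-0.0009, -0.0004 th -7.447
-0.0014, -0.0006 th -7.457
-0.0018, -0.0008 th -7.467
-0.0023, -0.0010 th -7.477
-0.0028, -0.0012 th -7.487
-0.0032, -0.0013 th -7.497
-0.0037, -0.0015 th -7.507
-0.0042, -0.0017 th -7.517
-0.0046, -0.0018 th -7.527
```

Push is now 14.8 N, which is 5.8 N over free (about 62 N on the foot). Angle past contact is about 0.78 rad (about 60 N). I stop here, ease off, release and rise.

Emit:
jog_arm:
  commands:
    - [0.0005,0.0002,0,0,0,0,0.1]
    - [0.0005,0.0002,0,0,0,0,0.6]
    - [0.0005,0.0002,0,0,0,0,0.6]
    - [0.0005,0.0002,0,0,0,0,0.6]
    - [0.0005,0.0002,0,0,0,0,0.6]
    - [0.0005,0.0002,0.01,0,0,0,0.6]
    - [0.0005,0.0002,0.04,0,0,0,0.6]
    - [0.0005,0.0002,0.08,0,0,0,0.6]
    - [0.0005,0.0002,0.12,0,0,0,0.6]
    - [0.0005,0.0002,0.14,0,0,0,0.6]

```text
clock: 25.95
eef_pos: [651.6, -46.5, 363.9]
eef_rot: [3.138, 0.002, 2.0]
wrist_force: [0.7, -0.5, -0.5]
finger_gap: 56.3
```

Emit:
jog_arm:
  commands:
    - [-0.03,0.02,0,0,0,0,0.6]
    - [-0.08,0.05,0,0,0,0,0.6]
    - [-0.13,0.08,0,0,0,0,0.6]
    - [-0.18,0.11,0,0,0,0,0.6]
    - [-0.22,0.14,0,0,0,0,0.6]
    - [-0.25,0.17,0,0,0,0,0.6]
    - [-0.25,0.19,0,0,0,0,0.6]
    - [-0.25,0.2,0,0,0,0,0.6]
    - [-0.25,0.2,0,0,0,0,0.6]
    - [-0.25,0.2,0,0,0,0,0.6]

```text
clock: 27.2
eef_pos: [401.8, 152.9, 360.4]
eef_rot: [-3.141, 0.0, 1.999]
wrist_force: [0.6, -0.1, -0.6]
finger_gap: 56.4
```

```bash
python3 - <<'E'
from h import *
d=snap('side','d9'); s=snap('scene','s9')
st=manip.read_state(); print(st['clock'],st['eef_pos'],st['wrist_force'],st['finger_gap'])
cv2.imwrite('pics/d9c.png',cv2.resize(d['im'][130:330,200:400],None,fx=3,fy=3,interpolation=2))
cv2.imwrite('pics/s9c.png',cv2.resize(s['im'][190:270,290:390],None,fx=7,fy=7,interpolation=2))
E
```

```text
27.3 [401.75980796 152.91219671 360.3783779 ] [ 0.69093994  0.31582081 -0.34755531] 56.71008769312952
```

View pics/d9c.png

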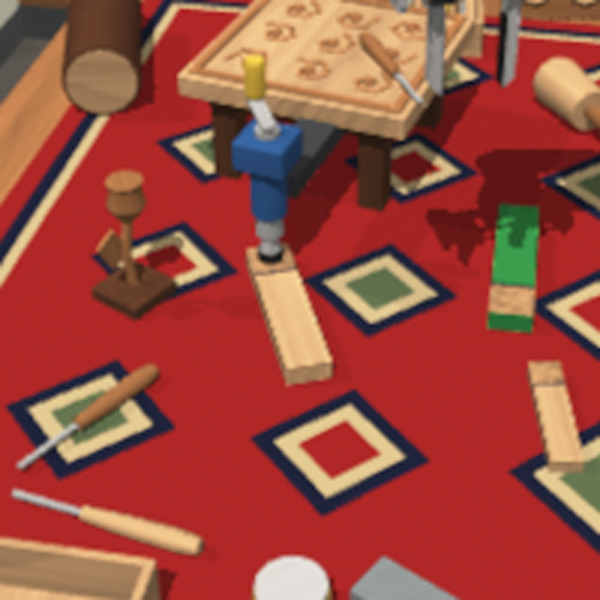

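View pics/s9c.png

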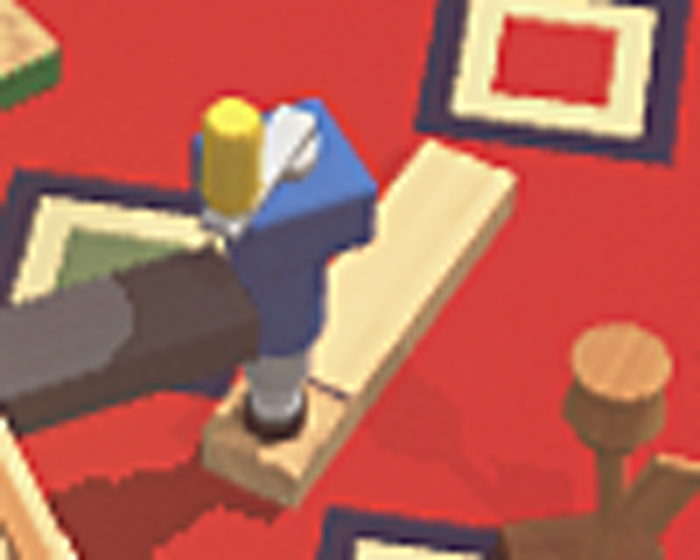

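View pics/s9.png

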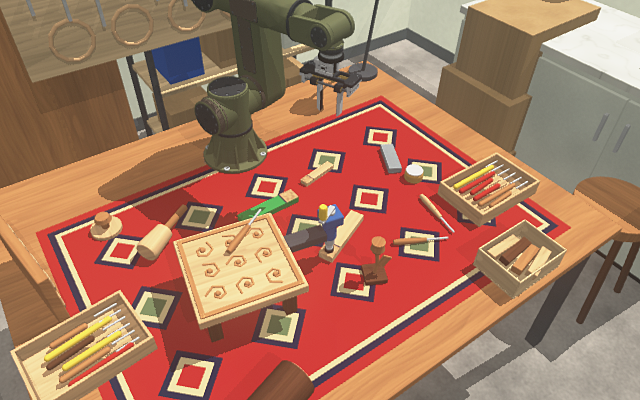

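The pictures show the foot seated in the middle of the cork (scene crop (275,410)). The board is flat, the knob is free, and the gouges, mallet, tulip, stone and tin look unmoved. The arm is clear, so I hand the job in after a quick numeric check.

```bash
python3 - <<'E'
from h import *
s=load('s9');d=load('d9')
X,r=tri([(s,(290+233/7,190+108/7)),(d,(200+255/3,130+60/3))]); v=X[:2]-[630.5,-1]; print('knob top',X.round(1),r,'th',np.arctan2(v[1],v[0]))
a=load('scene0')['im'].astype(int); b=s['im'].astype(int); df=(np.abs(a-b).max(2)>60).astype(np.uint8); df=cv2.morphologyEx(df,cv2.MORPH_OPEN,np.ones((3,3),np.uint8))
n,l,st,_=cv2.connectedComponentsWithStats(df); print([list(map(int,x)) for x in st[1:] if x[4]>25])
print(manip.sign_off())
E
```

```text
knob top [650.1 -41.2 261.8] [1.1514112313833547, 1.1514112313833815] th -1.1178452742114182
[[195, 0, 9, 7, 49], [204, 0, 9, 9, 48], [216, 0, 115, 58, 2227], [331, 8, 24, 45, 761], [189, 18, 38, 20, 316], [266, 37, 16, 22, 225], [117, 47, 49, 64, 775], [310, 63, 49, 52, 830], [215, 65, 23, 12, 203], [300, 66, 10, 8, 61], [158, 74, 6, 9, 42], [145, 76, 6, 8, 38], [139, 79, 13, 18, 130], [317, 92, 6, 12, 55], [195, 96, 7, 6, 32], [251, 98, 39, 48, 1273], [198, 116, 15, 19, 186], [67, 137, 144, 100, 5038], [83, 150, 8, 4, 26], [189, 172, 65, 33, 1439], [319, 175, 54, 89, 1636], [135, 181, 60, 28, 434], [239, 210, 15, 10, 92], [183, 212, 31, 16, 171], [215, 213, 22, 15, 188], [56, 221, 44, 50, 1130], [178, 229, 20, 9, 114], [114, 238, 24, 10, 157], [35, 242, 28, 41, 572]]
the job is handed in; nothing more can be done
None
```

The job is handed in, at about 27 s of the 70 s allowed. The board is under the jack and the crank is left at about 60 N.

**Board:** I picked up the large light-wood board, carried it low to the jack and laid it flat with its cork seat under the foot, then let go. The seat's middle measured about (630, 1) against a jack axis of about (630, −1). The separate views of the seat differed by up to about 6 mm, which still leaves the foot on the cork.

**Crank:** I turned it clockwise about 7.2 rad. Running free it took about 8.7 to 9.3 N at the knob. It was clearly heavier at 12.6 N, and I stopped at about 14.8 N. That is roughly 5.8 N more, or about 62 N on the foot. The turn past my estimate of first contact, about 0.78 rad, agrees with about 60 N. The tool then moved about 1 mm during release. I did not re-measure the press afterwards.

**Last checks:** The knob stands at −1.12 rad, where I left it. The gripper is open and well clear, with no force on the wrist. By eye, the gouges, mallet, tulip, stone and tin are where they were. My automatic before-and-after picture comparison did not help with that, because the arm and its shadows changed too much of the image.

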